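# Demould two castings and pack them beside the power adapter

### The arm

A 6-joint arm with a two-finger parallel gripper is mounted at the origin on the work surface. World frame = base frame: x ahead of the robot, y to its left, z up, the work surface at z = 0. Lengths are in mm, angles in rad, forces in N, time in s.
With the tool pointing down it reaches from about 300 to 775 mm from the base axis. Payload 14.6 kg.
Tool frame: the origin (TCP) lies between the finger pads; the fingertips stand 22 mm ahead of it and the grasp point (between the pads) lies 3 mm ahead of it (manip.tcp_to_tips is the distance from the TCP to the fingertips, in mm); y points along the fingers, z is the direction in which the jaws open and shut, and the axes are right-handed (so a half turn about y gives the same grasp; the last joint's range is limited). The gripper opens to 94 mm and grips with 3 to 60 N. Pads are 16 mm wide; open, the fingers measure 119 mm over their backs; the gripper's body (75 mm by 177 mm) begins 78 mm behind the grasp point.
Start: joints at [1.16, 0.3, 1.521, -0, 1.321, -0.067], TCP at [185.384, 517.805, 227.446] pointing down, gripper open.
Joint ranges: [-3.03, 3.03], [-0.79, 2.21], [0.23, 2.52], [-1.04, 4.18], [0, 3.07], [-2.55, 2.55]. Speed limits (rad/s): [2.22, 2.22, 2.57, 3.14, 3.14, 3.14].

### API

Orientations are given as [roll, pitch, yaw] about the fixed x, y, z axes, in that order (R = Rz(yaw) Ry(pitch) Rx(roll)).
In Python, from cell import manip gives the robot as it stands.
- The arm moves only by the shell command python3 -m jog 'ROWS' [OPENING] [FORCE]. ROWS is JSON, one flat list of numbers, 6 for each row, row after row: the shift along the tool's x, y, z in mm, then the turn, a rotation vector about the tool's x, y, z in degrees. A call has 1 to 10 rows; each row is the pose to reach, as a shift and turn from the pose commanded when the call began, along the tool's axes at that moment; what a row does not reach only later rows make up. A row lasts 1/12 s, in which the tool goes at most 41.7 mm and 7.16 degrees, less where a joint would pass 70% of its speed; a pose out of reach is approached as far as the arm can. A call with a gripper value outside its range is refused whole. OPENING is the finger opening in mm, from 0 to 94, set as the call begins (- or left out, the last holds). The fingers move at their own pace and stop on an object; FORCE is the grip in N (left out, the last holds). Time passes only in rows, so rows that repeat a pose let the fingers close. It gives the time, the measured TCP pose, the force and the opening at its end, in the units of the state.
- manip.read_state(): the state, without advancing time (a new reading comes with each control period).
- manip.camera(name): name is "side" or "top" or "wrist"; returns a dict with "img" (384x512x3 uint8, red, green, blue), "intrinsics" (3x3 intrinsics, pixels), "origin" and "orientation" of the camera in the world. Camera axes: x right, y down, z forward; pixel columns grow to the right and rows downward; lengths in mm; the calibration is good to about 2 mm. The wrist camera is an equidistant fisheye: a pixel r from the principal point sees the ray r / f radians off the axis. A picture is of the moment at which its call begins. There is no depth.
- manip.sign_off(): hands the job in, once; it reports no verdict.
Trained networks look in a picture, given as the dict that the camera call returned (one of the last four; its "shot" number tells which), for a name from the list of things; names that differ only in an ending like _2 or _b are one class to them, and where a whole thing is asked for, a point or a joint stands for the part that bears it (a point fixed in the world has none). Each returns a list of dicts, best first, with "score" (0 to 1); they miss things now and then, are a little off and sometimes report something else, mostly with a low value. They report only what shows in the picture. A call takes as long as a camera call. They do not tell look-alikes from the thing itself.
- manip.masks_of(thing, picture): "pixels" (384x512 bool, what is visible of it) and "xy" ([column, row] in pixels, amid what is visible of it).
- manip.tip_of(thing, picture): "xy" ([column, row] in pixels: a listed point, or the origin of a listed thing).
The state is a dict: "clock": time; "joints": joint angles; "qd": joint speeds; "effort": joint torques, N m; "eef_pos": TCP position; "eef_rot": TCP orientation; "wrist_force": force on the tool from outside, world axes, zero at the start; "moment": the same for the moment, N m; "finger_gap": finger opening in mm.
Only numpy, scipy, OpenCV 4.12 (cv2) and the standard library are available. Lean on these libraries where they do the work, as an engineer would, in place of code of your own. Each camera call takes 0.05 s, during which the arm holds its last target.

### The job

Lift the two fresh castings, the orange wall bracket and the yellow port cover, out of the open mould and pack them in the cardboard carton with the black power adapter that lies loosely in it: all three must end flat on the carton floor, upright and side by side, so straighten and shift the adapter to make room. Keep the castings level, set them down gently without dropping them, and do not disturb anything else on the desk.

Things in the scene. Friction and masses are not known exactly. Their poses are not given: they have to be found in the camera images.
- mould: Aluminium mould fixed to the desk, 140 (x) x 110 (y) x 32 mm high. Two open cavities, each 100 (x) x 40 (y) mm, 18 deep (floor 14 above the desk), centred at y = -24 and +24. Steel guide pins, 10 mm diameter, 14 tall, on its top at (60, 47) and (-60, -47); a clamp with red knob at the middle of each long side reaches to y = +-86, 52 high. Origin: centre of the underside.
- bracket: Orange cast wall bracket, loose in one of the two mould cavities with 2 mm play all round, its x along the cavity. Base plate 96 (x) x 36 (y) x 6 mm; in its middle an upright grip lug 12 (x) x 24 (y) mm, to 36 mm above the underside. Each end (x = +-45 mm) is turned up 6 mm thick to 16 mm high. Mass about 70 g. Origin: centre of the underside, z up.
- bracket_lug (a point): Centre of the top of the bracket's grip lug, 36 mm above its underside.
- cover: Yellow cast port cover, loose in the other cavity with 2 mm play, its x along the cavity. Base plate 96 (x) x 36 (y) x 6 mm; in its middle an upright grip lug 12 (x) x 24 (y) mm, to 36 mm above the underside. Four small plugs 10 x 16 mm (x, y) at x = +-26 and +-40 mm rise to 14 mm. Mass about 60 g. Origin: centre of the underside, z up.
- cover_lug (a point): Centre of the top of the cover's grip lug, 36 mm above its underside.
- carton: Open cardboard carton fixed to the desk, inside 156 (x) x 120 (y) mm, walls and floor 5 mm thick, rim 56 mm above the desk; flaps folded down outside reach 16 mm beyond the walls. The castings fit lengthwise across it (their x along the carton's y). Origin: centre of the underside.
- carton_in (a point): Centre of the carton's inner floor, 5 mm above the desk; axes as the carton's.
- adapter: Black plug-in power adapter lying loose in the carton, at first askew and in the way: a block 70 (x) x 46 (y) x 30 mm high, with two brass blades 6 x 2 mm (x, y) upright in the middle of its top at y = +-6.5 mm, reaching 45 mm above the underside. Mass about 160 g. Origin: centre of the underside, z up.
- router: Bystander: black network router standing on the desk, 130 x 200 mm, 34 mm high, with two upright black aerials to 190 mm high. Origin: centre of its underside.
- resin: Bystander: amber bottle of casting resin, 64 mm diameter, 180 mm high, upright. Origin: centre of its underside.
- cup: Bystander: white plastic mixing cup, 68 mm rim diameter, 75 mm high, upright. Origin: centre of its underside.
- jar: Bystander: orange pigment jar with black cap, 56 mm diameter, 70 mm high, upright. Origin: centre of its underside.
- screwdriver: Bystander: red-handled screwdriver lying on the desk, under 40 mm high. Origin under its middle; it lies along its x axis, handle to -x, about 200 mm long.
- brush: Bystander: brush lying on the desk, under 40 mm high. Origin under its middle; it lies along its x axis, handle to -x, about 200 mm long.
Mind the look-alikes: they are no part of the job. What is shaped like the bracket but pink is not meant.

How it is judged:
By the outcome, as a careful person would: the job done as asked, in the order asked, and still so for the second after the job is handed in, with the robot touching nothing.
It also fails if it takes over 72 s, if anything falls off the work surface, if the arm or the gripper's body presses on something with over 40 N, if the wrist force passes 120 N, or if a joint passes its speed limit or range.

## Working session

There is one attempt and no reset: what is moved stays moved. The work goes in short steps, Python scripts to look and compute and a shell command to move; the robot and the scene stay as the last step left them, time stands still between calls to the robot, and variables do not carry over. Pictures are saved under pics/ and viewed, and the job is handed in when it is done.

```bash
ls; mkdir -p pics; python3 - <<'E'
from cell import manip
import cv2
print(manip.read_state())
for n in ["side","top","wrist"]:
    p=manip.camera(n); cv2.imwrite(f"pics/a_{n}.png",p["img"][:,:,::-1])
    print(n,p["intrinsics"],p["origin"],p["orientation"],p["shot"])
E
```

```text
pics
{'clock': 0.0, 'joints': array([ 1.16036914e+00,  3.00458466e-01,  1.52158558e+00, -2.19049000e-05,
        1.32070341e+00, -6.65723781e-02]), 'qd': array([-0.00117528, -0.00046985,  0.00157629,  0.0005079 ,  0.00106769,
        0.00049788]), 'effort': array([ 6.46163589e-04, -5.31802905e+01, -3.52740061e+01,  7.08806422e-02,
        2.44899967e-02, -1.31711677e-04]), 'eef_pos': array([185.31246462, 517.58524948, 226.89134628]), 'eef_rot': array([-1.57194998e+00,  5.56505997e-05, -3.43849412e-01]), 'wrist_force': array([-0.12842796, -0.29685935, -0.52614585]), 'moment': array([-0.00922828, -0.00925287,  0.00297374]), 'finger_gap': 94.2751402798254}
side [[368.37312235   0.         252.46090872]
 [  0.         368.37312235 192.99632795]
 [  0.           0.           1.        ]] [ 146.53575494 -731.46275714  937.07656073] [-2.37742821e+00  5.92946027e-05 -4.81739859e-01] 1
top [[398.94336018   0.         249.3485731 ]
 [  0.         398.94336018 187.38764993]
 [  0.           0.           1.        ]] [ 340.27566835  -17.57544968 1242.84050024] [-2.97746551 -0.0075205  -1.56275038] 2
wrist [[297.31863964   0.         258.30356329]
 [  0.         297.31863964 187.82268872]
 [  0.           0.           1.        ]] [109.20166079 545.02341522 384.26780783] [2.85777704e+00 9.32955801e-04 1.22813645e+00] 3
```

View pics/a_side.png

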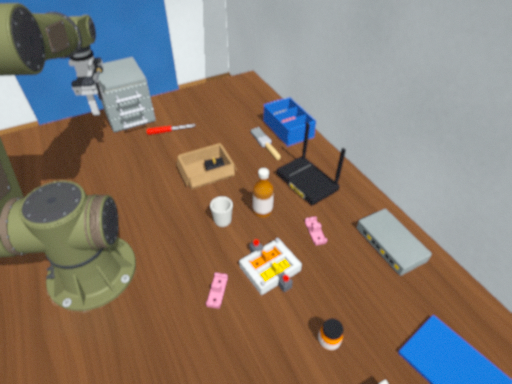

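View pics/a_top.png

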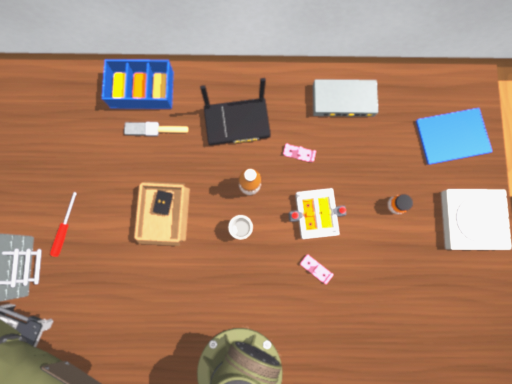

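View pics/a_wrist.png

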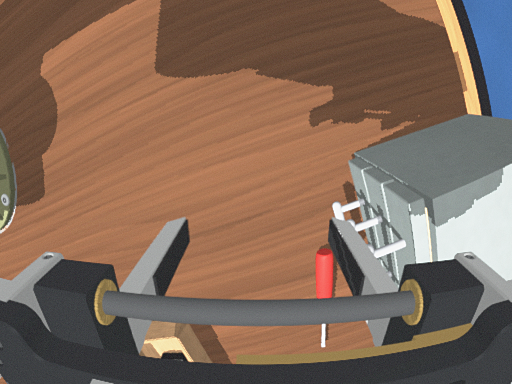

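The side view shows the mould with orange and yellow castings at (270,265), the carton at (205,165) and two pink decoys at (217,290) and (315,230). In the top view the mould is at (318,213), the carton at (161,214) with the adapter at (162,203), and the decoys at (299,153) and (317,269). Next I'll measure.

```bash
cat > h.py <<'E'
import numpy as np, cv2
from scipy.spatial.transform import Rotation as Ro
from cell import manip
def R(o): return Ro.from_euler('xyz',o).as_matrix()
def ray(p,uv):
    K=np.array(p["intrinsics"]);x=(uv[0]-K[0,2])/K[0,0];y=(uv[1]-K[1,2])/K[1,1]
    if p.get("fish"):
        r=np.hypot(x,y);d=np.array([np.sin(r)*x/max(r,1e-9),np.sin(r)*y/max(r,1e-9),np.cos(r)])
    else: d=np.array([x,y,1.])
    d=R(p["orientation"])@d; return np.array(p["origin"]),d/np.linalg.norm(d)
def proj(p,P):
    K=np.array(p["intrinsics"]);c=R(p["orientation"]).T@(np.array(P,float)-p["origin"])
    if p.get("fish"):
        r=np.hypot(c[0],c[1]);t=np.arctan2(r,c[2]);x,y=c[:2]/max(r,1e-9)*t
    else: x,y=c[:2]/c[2]
    return np.array([K[0,0]*x+K[0,2],K[1,1]*y+K[1,2]])
def atz(p,uv,z):
    o,d=ray(p,uv);return o+d*(z-o[2])/d[2]
def tri(*obs):
    A=np.zeros((3,3));b=np.zeros(3)
    for p,uv in obs:
        o,d=ray(p,uv);M=np.eye(3)-np.outer(d,d);A+=M;b+=M@o
    X=np.linalg.solve(A,b)
    return X,[float(np.linalg.norm(proj(p,X)-uv)) for p,uv in obs]
def cam(n,save=None):
    p=manip.camera(n);p["fish"]=(n=="wrist")
    if save: cv2.imwrite(f"pics/{save}.png",p["img"][:,:,::-1])
    return p
def crop(p,c,w,name,s=6):
    u,v=map(int,c);im=p["img"][max(0,v-w):v+w,max(0,u-w):u+w,::-1]
    cv2.imwrite(f"pics/{name}.png",cv2.resize(im,None,fx=s,fy=s,interpolation=cv2.INTER_CUBIC))
def mv(target,yaw=None,tilt=None):
    """shift in tool axes from the current measured pose (tool down)"""
    s=manip.read_state();M=R(s["eef_rot"]);d=M.T@(np.array(target,float)-s["eef_pos"])
    Rt=M if yaw is None else R([-np.pi/2,0,yaw])
    w=Ro.from_matrix(M.T@Rt).as_rotvec(degrees=True)
    print("pos",s["eef_pos"].round(1),"rot",s["eef_rot"].round(4),"-> shift",d.round(1),"turn",w.round(2),"clock",s["clock"])
E
python3 - <<'E'
from h import *
t=cam("top");s=cam("side")
pts={}
for n in ["mould","bracket","bracket_lug","cover","cover_lug","carton","carton_in","adapter","router","resin","cup","jar","brush"]:
    a=manip.tip_of(n,t);b=manip.tip_of(n,s)
    print(n,"T",[(np.round(x["xy"],1).tolist(),round(x["score"],2)) for x in a[:3]],"S",[(np.round(x["xy"],1).tolist(),round(x["score"],2)) for x in b[:3]])
    if a and b and not n.startswith("brack"): X,e=tri((t,a[0]["xy"]),(s,b[0]["xy"]));print("   ",X.round(1),np.round(e,1))
crop(t,(318,213),40,"b_tm",8);crop(t,(161,214),40,"b_tc",8);crop(s,(270,265),40,"b_sm",8);crop(s,(205,165),40,"b_sc",8)
a=[cv2.imread(f"pics/b_{k}.png") for k in("tm","tc","sm","sc")]
cv2.imwrite("pics/b_all.png",cv2.resize(np.vstack([np.hstack(a[:2]),np.hstack(a[2:])]),(600,600)))
E
```

```text
mould T [([315.3, 212.5], 0.76)] S [([270.2, 269.8], 0.9)]
    [ 467.9 -233.    -7.2] [0.4 0.5]
bracket T [([314.9, 267.5], 0.84), ([310.1, 217.2], 0.82), ([296.6, 151.5], 0.77)] S [([316.2, 232.0], 0.79), ([267.4, 261.2], 0.78), ([217.5, 290.7], 0.66)]
bracket_lug T [([313.8, 210.2], 0.92), ([320.3, 268.9], 0.73), ([298.7, 149.8], 0.7)] S [([315.1, 225.5], 0.68), ([217.5, 286.1], 0.65), ([207.0, 169.8], 0.34)]
cover T [([322.3, 213.3], 0.76), ([315.8, 211.6], 0.67), ([237.1, 122.2], 0.36)] S [([275.7, 271.1], 0.58), ([262.0, 211.0], 0.23)]
    [ 468.3 -253.2   12.1] [1.2 1.2]
cover_lug T [([327.1, 208.4], 0.93)] S [([275.5, 266.9], 0.76), ([173.4, 130.8], 0.52), ([265.1, 255.5], 0.16)]
    [ 472.1 -259.1   43.2] [1.6 1.7]
carton T [([158.9, 211.9], 0.78)] S [([206.0, 168.9], 0.97)]
    [4.659e+02 2.563e+02 2.000e-01] [0. 0.]
carton_in T [([163.5, 214.4], 0.62)] S [([206.0, 172.7], 0.81), ([263.1, 211.6], 0.51)]
    [459.2 242.7  -5.2] [0.1 0.1]
adapter T [([164.3, 201.3], 0.88)] S []
router T [([238.6, 120.3], 0.85)] S [([306.8, 182.5], 0.83), ([204.4, 171.4], 0.49)]
    [759.9  12.6   8.6] [1.2 1.1]
resin T [([245.8, 181.9], 0.94)] S [([262.7, 209.8], 0.98)]
    [563.7 -13.2 -11. ] [0.6 0.6]
cup T [] S [([219.7, 215.5], 0.96)]
jar T [([395.7, 201.3], 0.74), ([237.1, 122.5], 0.45)] S [([328.9, 338.3], 0.73), ([272.1, 268.5], 0.55), ([204.9, 169.8], 0.23)]
    [ 501.5 -483.8    1.5] [1.5 1.8]
brush T [([158.3, 127.3], 0.6)] S [([268.0, 144.7], 0.82), ([215.3, 169.2], 0.57)]
    [739.4 269.4   4.6] [0.2 0.1]
```

View pics/b_all.png

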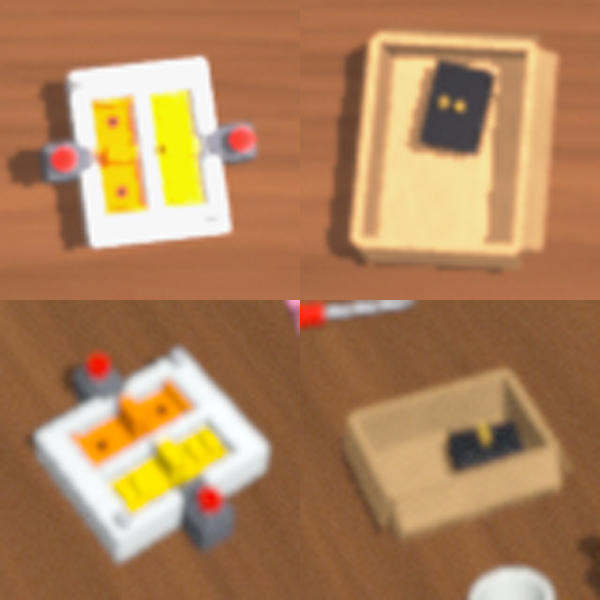

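The crops show the orange bracket in the mould's left cavity (top view 309,215) and the yellow cover in the right one (325,213). Both pink pieces, at (299,153) and (317,269), lie on the desk and are the decoys. The adapter sits askew near the carton's far (+x) end. I'll take the wrist camera over the carton next.

```bash
python3 -c "
from h import *
mv([470,250,230],0.0)"
```

```text
pos [185.4 517.8 227.4] rot [-1.5708  0.     -0.3438] -> shift [ 358.2   -2.6 -156.2] turn [ -0.  -19.7  -0. ] clock 1.55
```

```bash
python3 -m jog '[36,0,-15,0,-2,0, 72,0,-31,0,-4,0, 107,-1,-47,0,-6,0, 143,-1,-62,0,-8,0, 179,-1,-78,0,-10,0, 215,-2,-94,0,-12,0, 250,-2,-109,0,-14,0, 286,-2,-125,0,-16,0, 322,-3,-140,0,-18,0, 358,-3,-156,0,-19.7,0]'; python3 -m jog '[0,0,0,0,0,0,0,0,0,0,0,0]'
python3 - <<'E'
from h import *
w=cam("wrist","c_w"); print(manip.read_state()["eef_pos"],manip.read_state()["eef_rot"],w["origin"],w["orientation"])
E
```

```text
clock: 2.38
eef_pos: [471.1, 248.7, 230.8]
eef_rot: [-1.571, -0.001, 0.002]
wrist_force: [0.7, 0.2, -0.3]
finger_gap: 94.2
clock: 2.55
eef_pos: [470.7, 249.0, 230.1]
eef_rot: [-1.571, 0.0, -0.003]
wrist_force: [-1.0, 1.0, -0.7]
finger_gap: 93.6
[469.9268585  249.98236109 230.27692237] [-1.57078795e+00  4.16624659e-04 -1.66653283e-03] [389.86048224 248.91359582 387.52096905] [2.85808113e+00 3.79358770e-06 1.56879883e+00]
```

View pics/c_w.png

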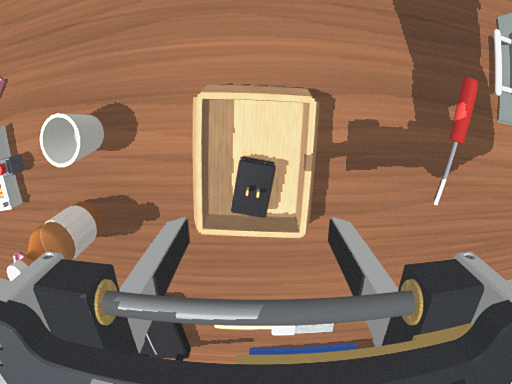

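The carton is at (255,165) and the adapter at (255,188), askew. Resin and cup are at lower left. I'll rectify onto height planes so I can read positions.

```bash
cat >> h.py <<'E'
def rect(p,z,x0,x1,y0,y1,mm=0.5,name=None,grid=20):
    """top-down map at height z; image right=+y, down=+x"""
    X,Y=np.meshgrid(np.arange(x0,x1,mm),np.arange(y0,y1,mm),indexing='ij')
    K=np.array(p["intrinsics"]);c=(np.stack([X,Y,np.full_like(X,z)],-1)-p["origin"])@R(p["orientation"])
    if p["fish"]:
        r=np.hypot(c[...,0],c[...,1]);k=np.arctan2(r,c[...,2])/np.maximum(r,1e-9)
    else: k=1/c[...,2]
    u=(K[0,0]*c[...,0]*k+K[0,2]).astype(np.float32);v=(K[1,1]*c[...,1]*k+K[1,2]).astype(np.float32)
    im=cv2.remap(p["img"][:,:,::-1].copy(),u,v,cv2.INTER_CUBIC)
    raw=im.copy()
    if name:
        for g in np.arange(np.ceil(x0/grid)*grid,x1,grid):
            r=int((g-x0)/mm);cv2.line(im,(0,r),(8,r),(0,255,0),1);cv2.putText(im,str(int(g)),(10,r+4),0,.35,(0,255,0),1)
        for g in np.arange(np.ceil(y0/grid)*grid,y1,grid):
            q=int((g-y0)/mm);cv2.line(im,(q,0),(q,8),(0,255,0),1);cv2.putText(im,str(int(g)),(q-8,20),0,.35,(0,255,0),1)
        cv2.imwrite(f"pics/{name}.png",im)
    return raw
E
python3 - <<'E'
from h import *
w=cam("wrist")
rect(w,56,360,570,150,350,0.4,"d_rim");rect(w,5,360,570,150,350,.4,"d_floor");rect(w,35,360,570,150,350,.4,"d_ad")
a=[cv2.imread(f"pics/d_{k}.png")for k in("rim","ad")]
cv2.imwrite("pics/d_all.png",cv2.resize(np.hstack(a),(800,420)))
for n in ["carton","adapter"]:
    m=manip.masks_of(n,w)[0];print(n,m["score"],m["xy"])
    np.save(f"m_{n}.npy",m["pixels"])
for n in ["carton","carton_in","adapter"]:
    print(n,[(np.round(x["xy"],1),round(x["score"],2)) for x in manip.tip_of(n,w)[:2]],)
E
```

```text
carton 0.82 [251.0, 149.6]Traceback (most recent call last):
  File "<stdin>", line 7, in <module>
IndexError: list index out of range
```

View pics/d_rim.png

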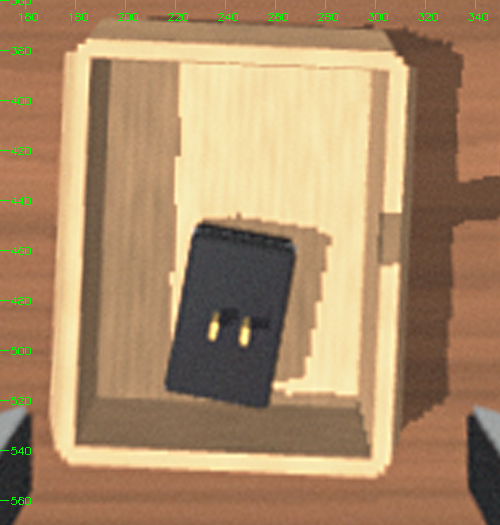

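View pics/d_ad.png

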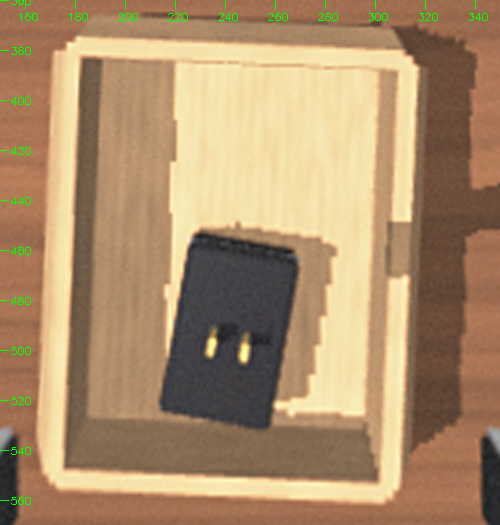

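View pics/d_floor.png

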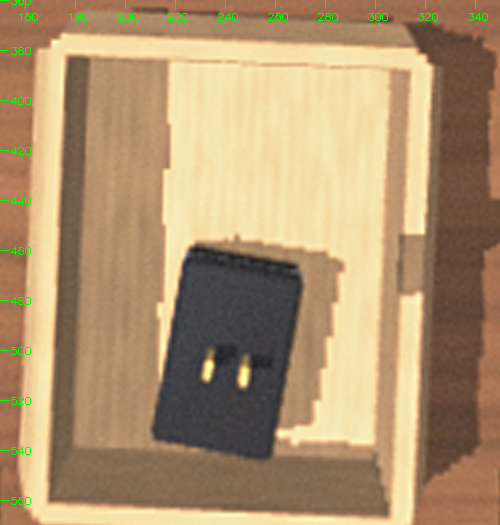

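```bash
python3 -c "
from h import *
mv([493,241.6,32],-0.168)"
```

```text
pos [469.1 251.2 230.5] rot [-1.5707e+00 -0.0000e+00  1.3000e-03] -> shift [ 23.8 198.5  -9.6] turn [-0.01  9.7   0.  ] clock 2.75
```

```bash
python3 -m jog '[10,35,-4,0,4,0, 20,70,-8,0,8,0, 23,105,-8.4,0,9.7,0, 23,120,-8.4,0,9.7,0, 23,120,-8.4,0,9.7,0]' 66 20
python3 - <<'E'
from h import *
w=cam("wrist","e_w"); print(manip.read_state()["eef_pos"],manip.read_state()["eef_rot"],manip.read_state()["finger_gap"])
rect(w,35,430,560,170,320,0.3,"e_ad",10)
E
```

```text
clock: 3.17
eef_pos: [490.8, 242.1, 106.9]
eef_rot: [-1.574, 0.005, -0.168]
wrist_force: [-0.4, -0.3, -0.3]
finger_gap: 67.0
[491.78861701 242.45319831 109.50764184] [-1.57217603  0.00227903 -0.16779272] 66.47910417291368
```

View pics/e_w.png

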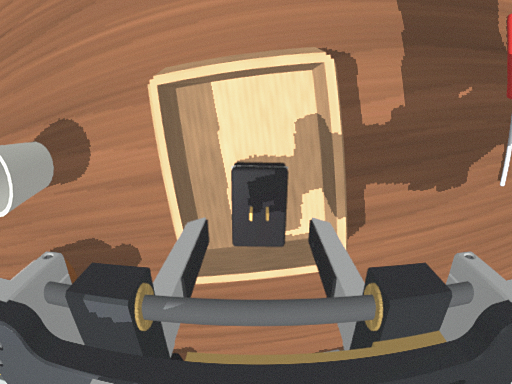

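The adapter (260,205) lies square between the fingers (195,230 and 320,230). Next I'll descend and grip.

```bash
python3 -m jog '[0,25,0,0,0,0, 0,50,0,0,0,0, 0,68,0,0,0,0, 0,78,0,0,0,0, 0,78,0,0,0,0, 0,78,0,0,0,0]' && python3 -m jog '[0,0,0,0,0,0, 0,0,0,0,0,0, 0,0,0,0,0,0, 0,0,0,0,0,0, 0,0,0,0,0,0,0,0,0,0,0,0,0,0,0,0,0,0]' 40 20
python3 -c "
from h import *
s=manip.read_state();print(s['eef_pos'],s['eef_rot'],s['wrist_force'],s['finger_gap'])"
```

```text
clock: 3.72
eef_pos: [493.4, 242.5, 33.9]
eef_rot: [-1.57, -0.001, -0.169]
wrist_force: [-0.5, 0.3, 0.5]
finger_gap: 66.0
clock: 4.3
eef_pos: [493.3, 242.0, 33.3]
eef_rot: [-1.57, -0.001, -0.169]
wrist_force: [-3.7, -0.3, 7.3]
finger_gap: 45.7
[493.26768441 242.03209766  33.34137102] [-1.57011226e+00 -1.00806229e-03 -1.69355433e-01] [-3.72448506 -0.30061777  7.28187992] 45.69389093096228
```

```bash
python3 -m jog '[0,-2,0,0,0,0, 0,-4,0,0,0,0, 2,-4,0,0,-2,0, 5,-4,0.5,0,-4,0, 8,-4,1,0,-6,0, 11,-4,1.4,0,-7.3,0, 11,-4,1.4,0,-7.3,0, 11,-4,1.4,0,-7.3,0]'
python3 - <<'E'
from h import *
w=cam("wrist","f_w"); s=manip.read_state();print(s["eef_pos"],s["eef_rot"],s["finger_gap"],s["wrist_force"])
rect(w,39,370,570,170,320,0.4,"f_ad",10)
rect(w,5,370,570,170,320,0.4,"f_fl",10)
rect(w,56,370,570,170,320,0.4,"f_rim",10)
a=[cv2.imread(f"pics/f_{k}.png")for k in("rim","ad")]
cv2.imwrite("pics/f_all.png",np.hstack(a))
E
```

```text
clock: 4.97
eef_pos: [503.9, 241.3, 36.4]
eef_rot: [-1.571, 0.0, -0.043]
wrist_force: [-0.3, -0.6, -1.6]
finger_gap: 45.6
[503.88854397 241.37153838  36.3909142 ] [-1.57082070e+00  1.11259219e-05 -4.28538291e-02] 46.25586445352682 [-0.16110794  0.30744349 -0.48797437]
```

View pics/f_all.png

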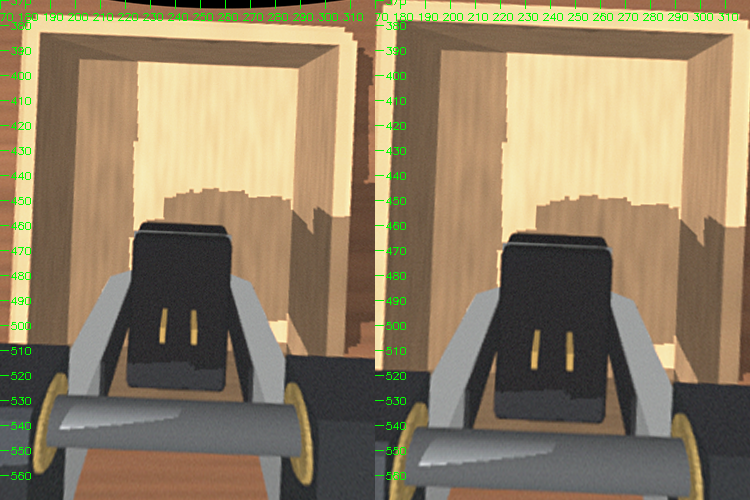

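View pics/f_w.png

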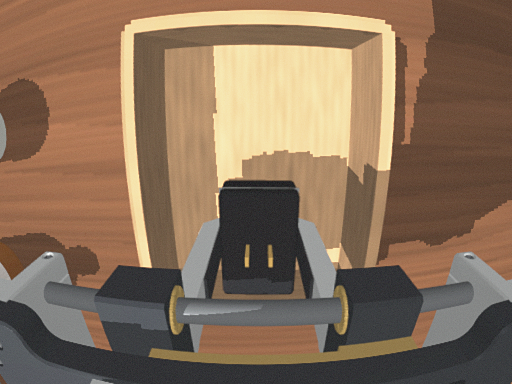

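Adapter (258,240) is now parallel to the carton walls and near the far wall. I'll lower it and release.

```bash
python3 -m jog '[0,1,0,0,0,0, 0,2,0,0,0,0, 0,3,0,0,0,0, 0,4,0,0,0,0, 0,4,0,0,0,0]' && python3 -m jog '[0,0,0,0,0,0, 0,0,0,0,0,0, 0,0,0,0,0,0]' 60 && python3 -m jog '[0,-20,0,0,0,0, 0,-50,0,0,0,0, 0,-90,0,0,0,0, -15,-130,0,0,0,0, -30,-170,0,0,0,0, -34,-198,0,0,0,0, -34,-198,0,0,0,0,-34,-198,0,0,0,0]'
python3 - <<'E'
from h import *
w=cam("wrist","g_w"); s=manip.read_state();print(s["eef_pos"],s["eef_rot"],s["finger_gap"],s["wrist_force"])
rect(w,35,370,570,170,320,0.4,"g_ad",10)
rect(w,56,370,570,170,320,0.4,"g_rim",10)
rect(w,5,370,570,170,320,0.4,"g_fl",10)
a=[cv2.imread(f"pics/g_{k}.png")for k in("rim","ad")]
cv2.imwrite("pics/g_all.png",np.hstack(a))
E
```

```text
clock: 5.43
eef_pos: [503.9, 241.4, 33.3]
eef_rot: [-1.571, -0.0, -0.042]
wrist_force: [-6.7, -3.1, 11.9]
finger_gap: 45.9
clock: 5.68
eef_pos: [503.9, 241.4, 32.4]
eef_rot: [-1.571, -0.0, -0.042]
wrist_force: [0.3, -0.7, 0.2]
finger_gap: 59.5
clock: 6.35
eef_pos: [470.3, 243.1, 231.8]
eef_rot: [-1.569, -0.003, -0.042]
wrist_force: [0.2, -0.7, -1.3]
finger_gap: 59.9
[469.91770494 242.7965663  230.11523547] [-1.57073226e+00 -1.64719645e-04 -4.18055151e-02] 59.98700195950816 [-0.70790074 -0.67010002 -0.3198989 ]
```

View pics/g_all.png

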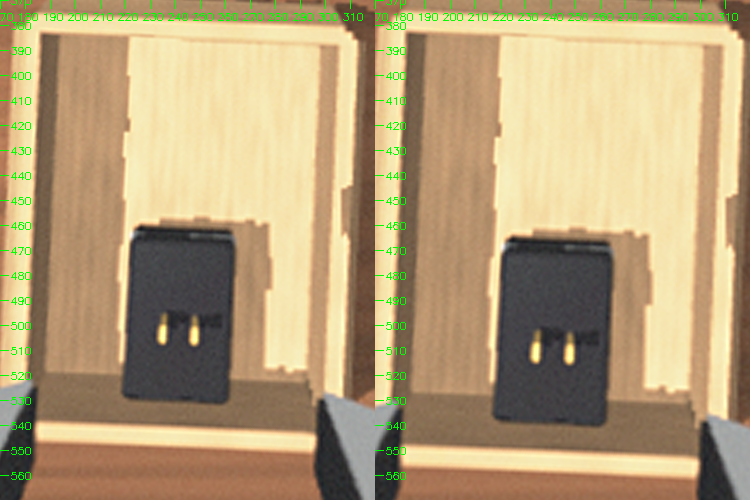

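View pics/g_fl.png

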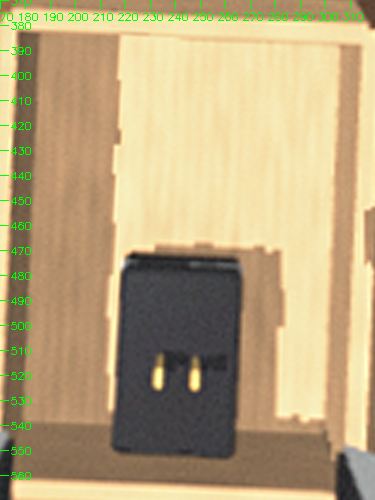

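Adapter (255,190 in the rectified view) stands straight at the far wall, with its near edge at about x=469. Now over to the mould.

```bash
python3 -m jog '[1.4,0,-38,0,6.7,0, 2.9,0,-76,0,13.4,0, 4.3,0,-114,0,20,0, 5.8,0,-152,0,27,0, 7.2,0,-190,0,33.7,0, 8.6,0,-228,0,40.4,0, 10,0,-265,0,47.2,0, 11.5,0,-303,0,54,0, 13,0,-341,0,60.6,0, 14.4,0,-379,0,67.4,0]'
python3 -c "
from h import *
mv([468,-250,230],-1.571)"
```

```text
clock: 7.23
eef_pos: [467.7, -138.4, 228.7]
eef_rot: [-1.573, 0.002, -1.224]
wrist_force: [0.9, 0.2, 0.7]
finger_gap: 60.0
pos [ 467.7 -138.4  228.7] rot [-1.573   0.0019 -1.2242] -> shift [105.1  -1.5 -37.7] turn [ 0.14 19.87 -0.08] clock 7.2333
```

```bash
python3 -m jog '[35,0,-12.5,0,6.7,0, 70,0,-25,0,13.4,0, 105,0,-38,0,19.9,0, 105,0,-38,0,19.9,0,105,0,-38,0,19.9,0]'
python3 - <<'E'
from h import *
w=cam("wrist","i_w"); s=manip.read_state();print(s["eef_pos"],s["eef_rot"])
for z,n in((32,"i_32"),(50,"i_50"),(14,"i_14")): rect(w,z,380,560,-340,-140,0.4,n,10)
a=[cv2.imread(f"pics/i_{k}.png")for k in("32","50")]
cv2.imwrite("pics/i_all.png",np.vstack(a)[:, :])
for n in ("bracket_lug","cover_lug","bracket","cover","mould"): print(n,[(np.round(x["xy"],1).tolist(),round(x["score"],2)) for x in manip.tip_of(n,w)[:3]])
E
```

```text
clock: 7.65
eef_pos: [468.4, -249.4, 228.2]
eef_rot: [-1.574, 0.002, -1.568]
wrist_force: [0.4, 0.6, 0.8]
finger_gap: 59.7
[ 468.60489716 -248.25602256  228.60208875] [-1.573392    0.00182209 -1.56579344]
bracket_lug [([127.0, 157.0], 0.95), ([249.2, 141.7], 0.8), ([410.0, 122.2], 0.55)]
cover_lug [([256.7, 179.5], 0.87)]
bracket [([397.5, 122.9], 0.82), ([257.2, 132.9], 0.57), ([133.4, 155.5], 0.56)]
cover [([259.6, 173.1], 0.6)]
mould []
```

View pics/i_w.png

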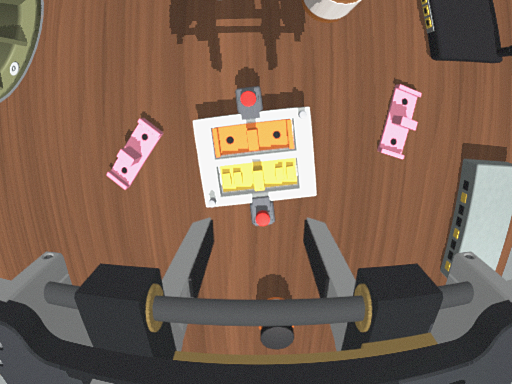

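View pics/i_32.png

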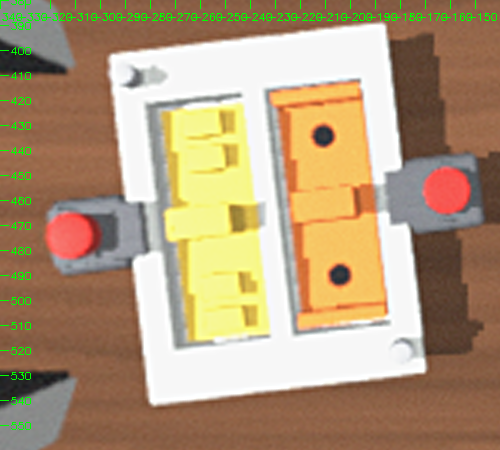

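View pics/i_50.png

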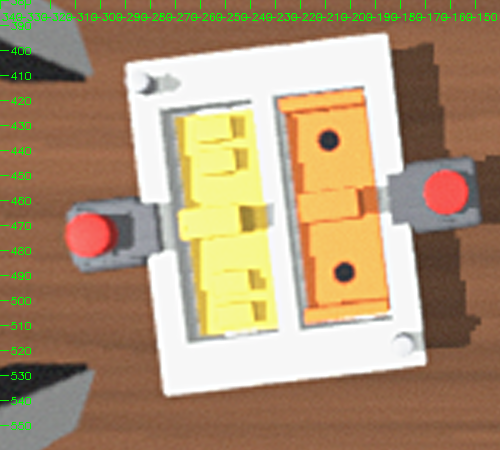

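The orange bracket shows at (253,138) and the yellow cover at (260,175). The pink pieces at (135,153) and (400,120) lie outside the mould. The enlarged rectified view confirms this: only the orange piece, with its two upturned ends and holes, sits in a cavity. The mould is at about (465.5,-233) with yaw 6.6°. The bracket lug is at about (462,-208) and the cover lug at (468,-256).

```bash
python3 -c "
from h import *
mv([462.4,-208.6,130],-1.4556)"
```

```text
pos [ 469.3 -247.2  230.3] rot [-1.5710e+00  1.0000e-04 -1.5636e+00] -> shift [-38.6 100.3  -6.6] turn [ 0.01 -6.19 -0.01] clock 7.95
```

```bash
python3 -m jog '[-14,33,-2,0,-2,0, -28,66,-4,0,-4,0, -39,100,-6.4,0,-6.2,0, -39,100,-6.4,0,-6.2,0,-39,100,-6.4,0,-6.2,0,-39,100,-6.4,0,-6.2,0]' 26 25
python3 - <<'E'
from h import *
w=cam("wrist","j_w"); s=manip.read_state();print(s["eef_pos"],s["eef_rot"],s["finger_gap"])
rect(w,50,400,530,-300,-140,0.3,"j_50",10)
t=cam("top")
for n in ("bracket_lug","cover_lug"):
    a=manip.tip_of(n,w);print(n,[(np.round(x["xy"],1).tolist(),round(x["score"],2),atz(w,x["xy"],50).round(1).tolist()) for x in a[:3]])
    b=manip.tip_of(n,t)
    for x in a[:3]:
      for y in b[:3]:
        X,e=tri((w,x["xy"]),(t,y["xy"]))
        if max(e)<4: print(X.round(1),np.round(e,1))
mv([462.4,-208.6,46],-1.4556)
E
```

```text
clock: 8.45
eef_pos: [463.5, -209.8, 132.5]
eef_rot: [-1.569, -0.002, -1.458]
wrist_force: [1.3, -0.2, 1.3]
finger_gap: 26.5
[ 463.62086153 -210.01046331  132.7666559 ] [-1.56805389 -0.00201984 -1.4582002 ] 26.34829557472744
bracket_lug [([448.5, 187.7], 0.91, [648.3, -177.2, 50.0]), ([251.7, 200.6], 0.7, [459.0, -210.3, 50.0]), ([92.1, 194.1], 0.56, [307.8, -222.3, 50.0])]
cover_lug [([259.7, 249.8], 0.69, [471.3, -256.6, 50.0])]
pos [ 462.8 -209.6  131.3] rot [-1.5696e+00 -8.0000e-04 -1.4579e+00] -> shift [-1.1 85.3 -0.4] turn [-0.07 -0.13  0.05] clock 8.75
```

View pics/j_w.png

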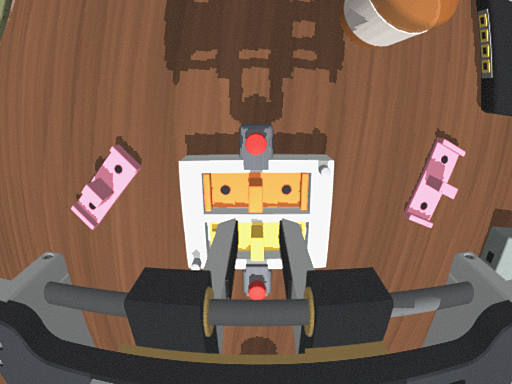

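View pics/j_50.png

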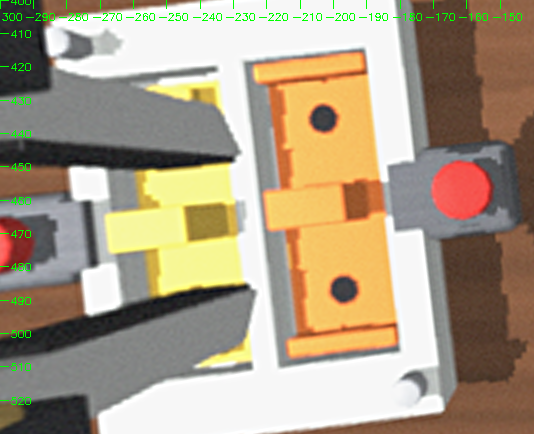

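The orange lug (255,192) is centred under the jaws, and the pictures from both heights put its top at z≈50. Now down and grip.

```bash
python3 -m jog '[-0.6,30,-0.5,0,0,0, -0.6,55,-0.5,0,0,0, -0.6,72,-0.5,0,0,0, -0.6,80,-0.5,0,0,0, -0.6,85,-0.5,0,0,0, -0.6,85,-0.5,0,0,0, -0.6,85,-0.5,0,0,0]' && python3 -m jog '[0,0,0,0,0,0, 0,0,0,0,0,0, 0,0,0,0,0,0, 0,0,0,0,0,0, 0,0,0,0,0,0]' 6 25 && python3 -m jog '[0,-1,0,0,0,0,0,-3,0,0,0,0,0,-5,0,0,0,0,0,-5,0,0,0,0]'
python3 - <<'E'
from h import *
w=cam("wrist","k_w"); s=manip.read_state();print(s["eef_pos"],s["eef_rot"],s["finger_gap"],s["wrist_force"])
E
```

```text
clock: 9.33
eef_pos: [462.4, -208.9, 46.3]
eef_rot: [-1.57, -0.001, -1.457]
wrist_force: [-0.6, -0.6, -0.3]
finger_gap: 26.4
clock: 9.75
eef_pos: [462.2, -208.8, 46.2]
eef_rot: [-1.57, -0.001, -1.457]
wrist_force: [-1.8, -0.4, 6.6]
finger_gap: 12.2
clock: 10.08
eef_pos: [462.0, -208.7, 50.8]
eef_rot: [-1.57, -0.0, -1.457]
wrist_force: [-0.1, -0.4, -1.2]
finger_gap: 11.8
[ 461.99854811 -208.65526267   50.64309593] [-1.57053111e+00 -1.99648400e-04 -1.45735093e+00] 12.017824266517321 [ 0.75619852 -0.26421674 -0.17839945]
```

View pics/k_w.png

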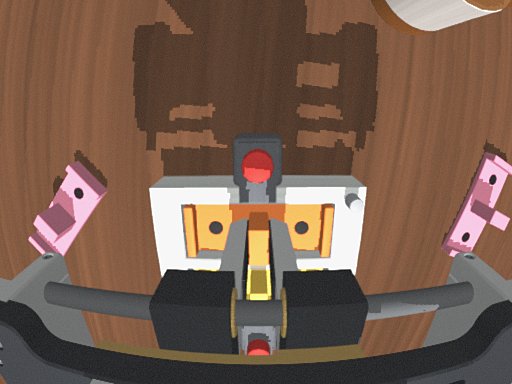

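The fingers hold the orange lug (12 mm gap) and the bracket rises level, at (258,230). I'll lift it clear and carry it.

```bash
python3 -m jog '[0,-10,0,0,0,0, 0,-25,0,0,0,0, 0,-45,0,0,0,0, 0,-70,0,0,0,0, 0,-100,0,0,0,0, 0,-130,0,0,0,0, 0,-155,0,0,0,0, 0,-172,0,0,0,0, 0,-180,0,0,0,0, 0,-180,0,0,0,0]' && python3 -m jog '[-15,0,1,0,-3,0, -40,0,3,0,-8,0, -70,0,6,0,-14,0, -105,0,9,0,-20,0, -140,0,12,0,-26,0, -175,0,14,0,-32,0, -210,0,17,0,-38,0, -245,0,20,0,-44,0, -280,0,22,0,-50,0, -315,0,25,0,-56,0]'
python3 -c "
from h import *
mv([446.9,243.4,230],-0.041);print(manip.read_state()['finger_gap'])"
```

```text
clock: 10.97
eef_pos: [462.3, -208.8, 232.3]
eef_rot: [-1.568, -0.002, -1.457]
wrist_force: [1.0, 0.4, -1.5]
finger_gap: 11.8
clock: 11.8
eef_pos: [450.1, 108.8, 229.2]
eef_rot: [-1.572, 0.002, -0.475]
wrist_force: [0.8, -0.3, -2.2]
finger_gap: 11.9
pos [450.1 108.8 229.2] rot [-1.572   0.0016 -0.4749] -> shift [-64.4  -0.8 118.2] turn [  0.05 -24.86  -0.1 ] clock 11.8
11.949959284982826
```

```bash
python3 -m jog '[-17,0,31,0,-6,0, -33,0,61,0,-12,0, -48,0,88,0,-18,0, -59,0,108,0,-23,0, -64.4,-0.8,118,0,-24.9,0, -64.4,-0.8,118,0,-24.9,0, -64.4,-0.8,118,0,-24.9,0]'
python3 - <<'E'
from h import *
w=cam("wrist","l_w"); s=manip.read_state();print(s["eef_pos"],s["eef_rot"],s["finger_gap"],s["wrist_force"])
rect(w,56,370,570,150,350,0.4,"l_56",10)
E
```

```text
clock: 12.38
eef_pos: [448.2, 241.1, 230.4]
eef_rot: [-1.572, 0.001, -0.047]
wrist_force: [0.4, -0.5, -1.1]
finger_gap: 12.0
[448.39861677 240.6161593  230.66522893] [-1.57153234e+00  8.91912384e-04 -4.80282531e-02] 12.00717338578422 [ 0.22759271 -0.16187012 -1.03083649]
```

View pics/l_w.png

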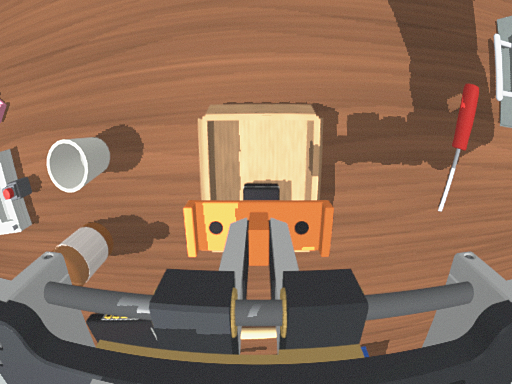

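The bracket hangs level (258,228) over the carton (258,160). I'll check where it sits in the grip against the TCP.

```bash
python3 - <<'E'
from h import *
w=cam("wrist"); s=manip.read_state();print(s["eef_pos"],s["eef_rot"])
T=np.array(s["eef_pos"]);M=R(s["eef_rot"])
im=w["img"].copy()[:,:,::-1].copy()
# predicted outline: tool coords (x=casting y, y down, z=casting x)
for (x,y,z) in [(-18,32,-48),(-18,32,48),(-18,26,-42),(-18,26,42),(18,16,-48),(-18,16,-48),(-18,16,48),(-18,16,-42),(-18,16,42)]:
    q=proj(w,T+M@np.array([x,y,z]));print((x,y,z),q.round(1));cv2.circle(im,tuple(np.round(q).astype(int)),1,(255,0,0),-1)
cv2.imwrite("pics/m.png",cv2.resize(im[180:270,170:345],None,fx=4,fy=4,interpolation=cv2.INTER_NEAREST))
mv([446.9,243.4,90],-0.041)
E
```

```text
[448.5378084  240.4361989  230.92233726] [-1.57123885e+00  5.18729986e-04 -4.83740335e-02]
(-18, 32, -48) [188.1 198.9]
(-18, 32, 48) [328.6 199.1]
(-18, 26, -42) [194.8 201.8]
(-18, 26, 42) [321.9 202. ]
(18, 16, -48) [187.4 256.6]
(-18, 16, -48) [182.5 206.8]
(-18, 16, 48) [334.2 207. ]
(-18, 16, -42) [191.6 206.9]
(-18, 16, 42) [325.  207.1]
pos [448.5 240.4 230.9] rot [-1.5712e+00  5.0000e-04 -4.8400e-02] -> shift [ -1.7 140.9   2.9] turn [ 0.03 -0.42 -0.03] clock 12.4833
```

View pics/m.png

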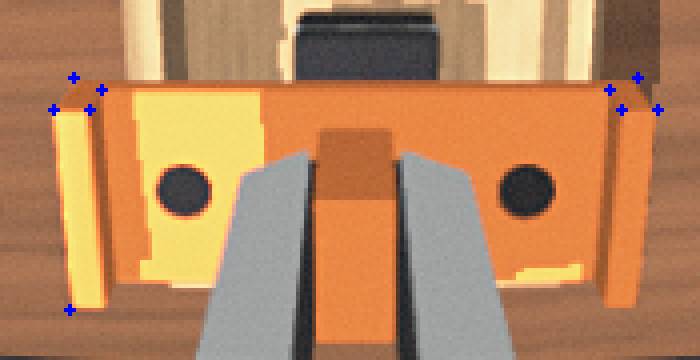

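The predicted outline matches the bracket to within half a mm. Now down to just over the rim.

```bash
python3 -m jog '[-0.5,30,1,0,-0.4,0, -1,60,2,0,-0.4,0, -1.7,90,2.9,0,-0.4,0, -1.7,115,2.9,0,-0.4,0, -1.7,130,2.9,0,-0.4,0, -1.7,137,2.9,0,-0.4,0, -1.7,137,2.9,0,-0.4,0, -1.7,137,2.9,0,-0.4,0]'
python3 - <<'E'
from h import *
w=cam("wrist","n_w"); s=manip.read_state();mv([446.9,243.4,37.5],-0.041)
E
```

```text
clock: 13.15
eef_pos: [447.4, 244.1, 95.0]
eef_rot: [-1.571, -0.001, -0.04]
wrist_force: [0.1, 0.7, -0.6]
finger_gap: 11.6
pos [447.5 244.4  95.4] rot [-1.5701e+00 -1.5000e-03 -3.9400e-02] -> shift [-0.7 57.9 -1. ] turn [-0.04  0.09  0.08] clock 13.2
```

View pics/n_w.png

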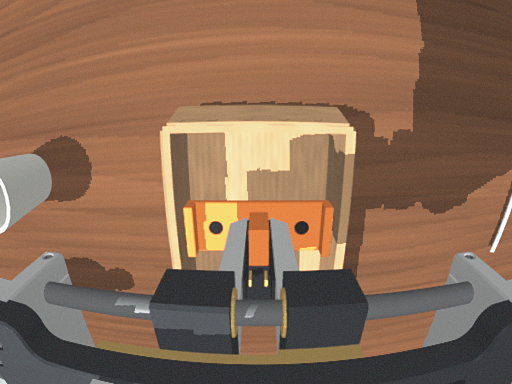

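Bracket (258,228) sits midway between the side walls (172/345). I'll lower it slowly.

```bash
python3 -m jog '[-0.3,12,-0.5,0,0,0, -0.7,25,-1,0,0,0, -0.7,37,-1,0,0,0, -0.7,46,-1,0,0,0, -0.7,51,-1,0,0,0, -0.7,54,-1,0,0,0, -0.7,55.5,-1,0,0,0, -0.7,56.5,-1,0,0,0, -0.7,56.5,-1,0,0,0]'; python3 -m jog '[0,0.5,0,0,0,0,0,1,0,0,0,0,0,1,0,0,0,0]'
```

```text
clock: 13.95
eef_pos: [446.3, 243.7, 38.1]
eef_rot: [-1.571, -0.0, -0.038]
wrist_force: [0.2, 1.0, -0.2]
finger_gap: 12.3
clock: 14.2
eef_pos: [446.4, 243.7, 37.2]
eef_rot: [-1.571, -0.001, -0.038]
wrist_force: [-1.4, -0.2, 4.4]
finger_gap: 11.4
```

Touchdown at z=37.2 with 4 N. Releasing.

```bash
python3 -m jog '[0,0,0,0,0,0,0,0,0,0,0,0,0,0,0,0,0,0]' 24; python3 -m jog '[0,-6,0,0,0,0, 0,-20,0,0,0,0, 0,-50,0,0,0,0, 0,-85,0,0,0,0, 0,-125,0,0,0,0, 5,-165,0,0,0,0, 15,-193,0,0,0,0, 23,-193,0,0,0,0,23,-193,0,0,0,0,23,-193,0,0,0,0]'
python3 - <<'E'
from h import *
w=cam("wrist","o_w"); s=manip.read_state();mv([468,-250,230],-1.4556)
rect(w,11,370,570,150,350,0.4,"o_11",10);rect(w,5,370,570,150,350,0.4,"o_5",10);rect(w,35,370,570,150,350,0.4,"o_35",10)
a=[cv2.imread(f"pics/o_{k}.png")[:,50:430] for k in("11","35")]
cv2.imwrite("pics/o_all.png",np.hstack(a))
E
```

```text
clock: 14.45
eef_pos: [446.1, 243.6, 36.7]
eef_rot: [-1.571, -0.0, -0.038]
wrist_force: [0.5, -0.8, -0.1]
finger_gap: 23.2
clock: 15.28
eef_pos: [468.7, 242.5, 228.8]
eef_rot: [-1.571, 0.001, -0.039]
wrist_force: [0.3, -0.3, -0.6]
finger_gap: 24.0
pos [468.4 242.5 228.4] rot [-1.5718  0.0022 -0.0385] -> shift [  18.5   -1.1 -492.1] turn [ 1.400e-01  8.119e+01 -6.000e-02] clock 15.3333
```

View pics/o_11.png

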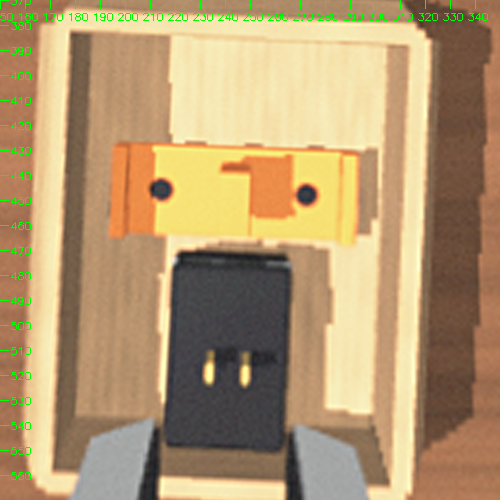

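View pics/o_w.png

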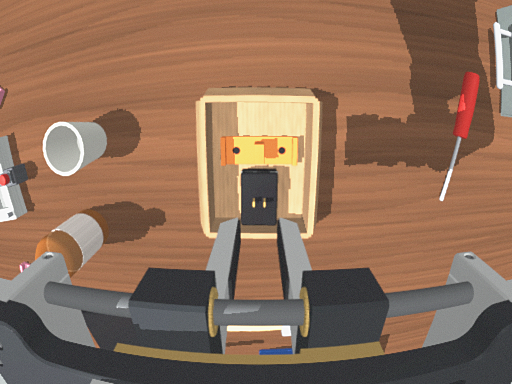

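Bracket sits flat and square at (259,150), clear of the adapter (259,197). The strip left towards the robot is about 43.7 mm wide, for the 36 mm cover. Back to the mould.

```bash
python3 -m jog '[1,0,-30,0,6,0, 3,0,-68,0,12,0, 4,0,-106,0,18.5,0, 6,0,-146,0,25,0, 7,0,-186,0,31.7,0, 8.6,0,-226,0,38.4,0, 10,0,-265,0,45.2,0, 11.5,0,-303,0,52,0, 13,0,-341,0,58.6,0, 14.4,0,-379,0,65.4,0]'
python3 -c "
from h import *
mv([468.2,-255.8,230],-1.4556)"
```

```text
clock: 16.17
eef_pos: [467.9, -138.0, 228.6]
eef_rot: [-1.572, 0.001, -1.185]
wrist_force: [0.4, -0.2, 0.1]
finger_gap: 24.2
pos [ 467.9 -138.   228.6] rot [-1.5724e+00  1.5000e-03 -1.1854e+00] -> shift [109.3  -1.5 -44. ] turn [ 0.1  15.48 -0.07] clock 16.1667
```

```bash
python3 -m jog '[36,0,-14,0,5,0, 70,0,-28,0,10,0, 100,0,-40,0,15,0, 109,0,-44,0,15.5,0, 109,40,-44,0,15.5,0, 109,75,-44,0,15.5,0, 109,95,-44,0,15.5,0, 109,98,-44,0,15.5,0, 109,98,-44,0,15.5,0]'
python3 - <<'E'
from h import *
w=cam("wrist","p_w"); s=manip.read_state();print(s["finger_gap"]);mv([468.2,-255.8,52],-1.4556)
rect(w,50,400,530,-330,-170,0.3,"p_50",10)
E
```

```text
clock: 16.92
eef_pos: [469.2, -253.1, 130.6]
eef_rot: [-1.573, 0.002, -1.449]
wrist_force: [0.8, 0.2, 0.9]
finger_gap: 24.0
24.218069324257755
pos [ 470.  -253.6  132.2] rot [-1.5711e+00  3.0000e-04 -1.4492e+00] -> shift [ 2.  80.2 -2. ] turn [ 0.02  0.36 -0.02] clock 16.9667
```

View pics/p_50.png

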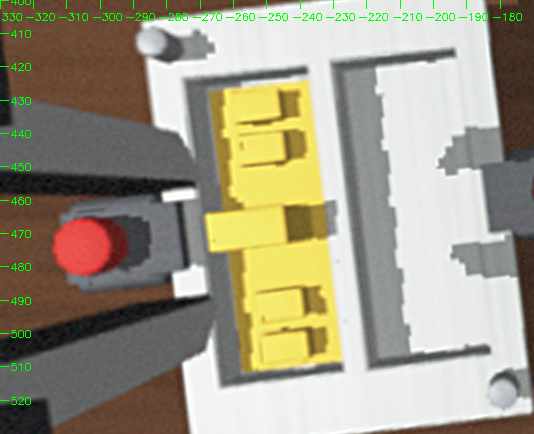

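View pics/p_w.png

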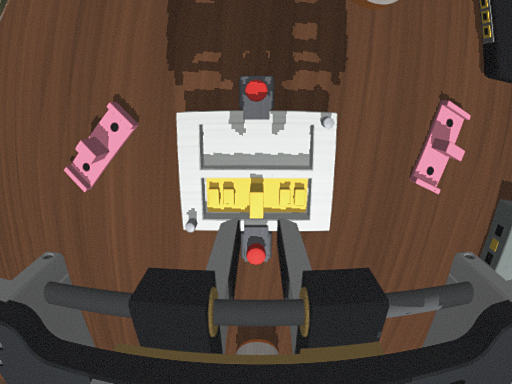

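The cover's yellow lug (257,200) stands between the jaws in its cavity, with the empty bracket cavity behind it. Now down and grip, with the tips above the plugs.

```bash
python3 -m jog '[1,25,-1,0,0.3,0, 2.4,50,-1.8,0,0.4,0, 2.4,66,-1.8,0,0.4,0, 2.4,75,-1.8,0,0.4,0, 2.4,80,-1.8,0,0.4,0, 2.4,80,-1.8,0,0.4,0, 2.4,80,-1.8,0,0.4,0]' 22 && python3 -m jog '[0,0,0,0,0,0, 0,0,0,0,0,0, 0,0,0,0,0,0, 0,0,0,0,0,0, 0,0,0,0,0,0]' 6 25
```

```text
clock: 17.55
eef_pos: [469.0, -257.0, 53.0]
eef_rot: [-1.569, -0.001, -1.457]
wrist_force: [0.8, 0.1, 1.1]
finger_gap: 22.3
clock: 17.97
eef_pos: [468.8, -256.9, 52.8]
eef_rot: [-1.57, -0.001, -1.457]
wrist_force: [-1.3, 1.5, 7.3]
finger_gap: 12.1
```

```bash
python3 -m jog '[0,-1,0,0,0,0,0,-3,0,0,0,0,0,-8,0,0,0,0,0,-20,0,0,0,0,0,-40,0,0,0,0,0,-70,0,0,0,0,0,-105,0,0,0,0,0,-140,0,0,0,0,0,-168,0,0,0,0,0,-180,0,0,0,0]'; python3 - <<'E'
from h import *
w=cam("wrist","q_w"); s=manip.read_state();print(s["finger_gap"]);mv([406.6,245.0,233],-0.041)
T=np.array(s["eef_pos"]);M=R(s["eef_rot"])
im=w["img"].copy()[:,:,::-1].copy()
for (x,y,z) in [(-18,38.8,-48),(-18,38.8,48),(-18,32.8,-48),(-18,32.8,48)]:
    q=proj(w,T+M@np.array([x,y,z]));cv2.circle(im,tuple(np.round(q).astype(int)),1,(255,0,0),-1)
cv2.imwrite("pics/q_c.png",cv2.resize(im[170:270,170:345],None,fx=4,fy=4,interpolation=cv2.INTER_NEAREST))
E
```

```text
clock: 18.8
eef_pos: [469.0, -257.1, 237.2]
eef_rot: [-1.566, -0.004, -1.457]
wrist_force: [0.2, -0.1, -0.6]
finger_gap: 11.9
11.65560644211145
pos [ 469.2 -257.2  237.7] rot [-1.5651 -0.0046 -1.4573] -> shift [-506.1    2.4   -5.4] turn [-8.000e-02 -8.115e+01  4.500e-01] clock 18.85
```

View pics/q_c.png

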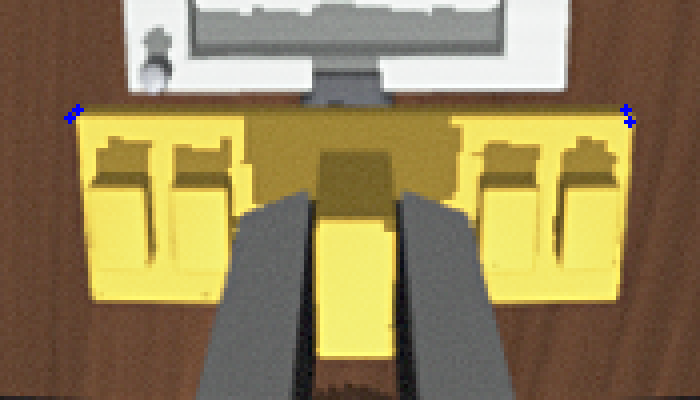

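Cover hangs level and centred in the grip, with the outline within about 1 px. Carrying it over.

```bash
python3 -m jog '[-15,0,0,0,-3,0, -40,0,0,0,-8,0, -72,0,-1,0,-14,0, -108,0,-1,0,-20,0, -144,0,-2,0,-26,0, -180,0,-2,0,-32,0, -216,0,-2,0,-38,0, -252,0,-3,0,-44,0, -288,0,-3,0,-50,0, -324,1,-3.5,0,-56,0]'
python3 -c "
from h import *
mv([406.6,245.0,230],-0.041);print(manip.read_state()['finger_gap'])"
```

```text
clock: 19.68
eef_pos: [427.3, 66.4, 230.9]
eef_rot: [-1.571, -0.0, -0.475]
wrist_force: [-0.6, 0.8, -1.1]
finger_gap: 11.6
pos [427.3  66.4 230.9] rot [-1.5707e+00 -1.0000e-04 -4.7490e-01] -> shift [-100.1    0.9  149.3] turn [-0.000e+00 -2.486e+01  1.000e-02] clock 19.6833
11.583450834613235
```

```bash
python3 -m jog '[-20,0,30,0,-5,0, -39,0,58,0,-10,0, -58,0,86,0,-15,0, -76,0,113,0,-20,0, -90,0,134,0,-24,0, -98,1,146,0,-24.8,0, -100,1,149,0,-24.8,0, -100,1,149,0,-24.8,0,-100,1,149,0,-24.8,0]'
python3 -c "
from h import *
mv([406.6,245.0,103],-0.041)"
```

```text
clock: 20.43
eef_pos: [408.2, 242.5, 229.6]
eef_rot: [-1.571, 0.0, -0.048]
wrist_force: [0.8, -0.9, -0.5]
finger_gap: 11.9
pos [408.2 242.5 229.6] rot [-1.5712e+00  4.0000e-04 -4.8000e-02] -> shift [ -1.7 126.6   2.5] turn [ 0.02 -0.4  -0.02] clock 20.4333
```

```bash
python3 -m jog '[-0.5,30,1,0,-0.4,0, -1.2,60,1.8,0,-0.4,0, -1.2,90,1.8,0,-0.4,0, -1.2,112,1.8,0,-0.4,0, -1.2,122,1.8,0,-0.4,0, -1.2,125,1.8,0,-0.4,0, -1.2,125,1.8,0,-0.4,0, -1.2,125,1.8,0,-0.4,0]'
python3 - <<'E'
from h import *
w=cam("wrist","r_w");mv([406.6,245.0,43.8],-0.041)
s=manip.read_state();T=np.array(s["eef_pos"]);M=R(s["eef_rot"])
im=w["img"].copy()[:,:,::-1].copy()
for P in [(384.7,246,56),(384.7,246,5),(428.5,244.2,11),(428.5,244.2,5)]:
    print(P,proj(w,P).round(1))
for y in(38.8,32.8):
  for x in (-18,18): print(x,y,proj(w,T+M@np.array([x,y,30])).round(1))
cv2.imwrite("pics/r_c.png",cv2.resize(im[60:280,130:390],None,fx=3,fy=3,interpolation=cv2.INTER_CUBIC))
E
```

```text
clock: 21.1
eef_pos: [407.9, 245.0, 106.0]
eef_rot: [-1.57, -0.002, -0.041]
wrist_force: [0.2, -0.4, -1.0]
finger_gap: 11.8
pos [407.9 245.1 106.1] rot [-1.5698 -0.0019 -0.0406] -> shift [-1.4 62.3 -0.2] turn [-0.06  0.02  0.11] clock 21.15
(384.7, 246, 56) [258.6 184.1]
(384.7, 246, 5) [258.5 168.6]
(428.5, 244.2, 11) [258.5 217. ]
(428.5, 244.2, 5) [258.4 214.6]
-18 38.8 [301.8 195.8]
18 38.8 [299.3 242.1]
-18 32.8 [303.  198.5]
18 32.8 [300.4 245.8]
```

View pics/r_c.png

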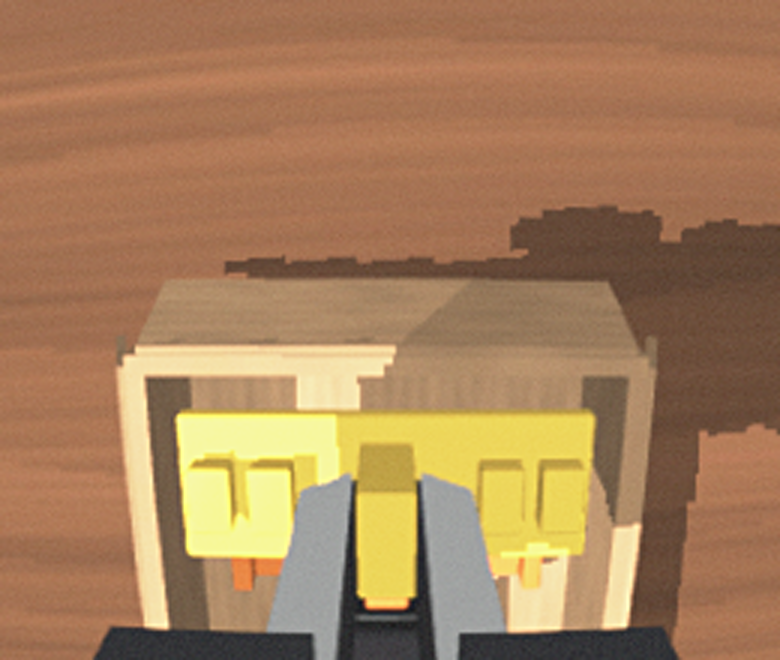

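Cover (258,222) is clear of the near rim (row ~185) and the walls on both sides. I'll lower it slowly.

```bash
python3 -m jog '[-0.7,12,0,0,0,0, -1.3,25,-0.2,0,0,0, -1.3,38,-0.2,0,0,0, -1.3,48,-0.2,0,0,0, -1.3,54,-0.2,0,0,0, -1.3,58,-0.2,0,0,0, -1.3,59.5,-0.2,0,0,0, -1.3,60.5,-0.2,0,0,0, -1.3,60.5,-0.2,0,0,0]'; python3 -m jog '[0,0.5,0,0,0,0,0,1,0,0,0,0,0,1,0,0,0,0]'
```

```text
clock: 21.9
eef_pos: [406.0, 245.0, 44.6]
eef_rot: [-1.571, -0.0, -0.04]
wrist_force: [-0.2, -0.0, -1.1]
finger_gap: 11.8
clock: 22.15
eef_pos: [406.1, 245.0, 43.7]
eef_rot: [-1.57, -0.001, -0.04]
wrist_force: [-1.8, -0.4, 4.0]
finger_gap: 11.7
```

Touchdown at 43.7 with 4 N. Releasing, then rising for a look.

```bash
python3 -m jog '[0,0,0,0,0,0,0,0,0,0,0,0,0,0,0,0,0,0]' 24; python3 -m jog '[0,-6,0,0,0,0, 0,-20,0,0,0,0, 0,-50,0,0,0,0, 0,-85,0,0,0,0, 10,-125,0,0,0,0, 30,-160,0,0,0,0, 50,-187,0,0,0,0, 63,-187,0,0,0,0,63,-187,0,0,0,0,63,-187,0,0,0,0]'
python3 - <<'E'
from h import *
w=cam("wrist","s_w"); s=manip.read_state();print(s["eef_pos"])
rect(w,11,370,570,150,350,0.4,"s_11",10)
E
```

```text
clock: 22.4
eef_pos: [405.9, 244.9, 43.3]
eef_rot: [-1.571, -0.0, -0.04]
wrist_force: [0.8, -0.1, -0.1]
finger_gap: 23.7
clock: 23.23
eef_pos: [468.4, 242.1, 229.8]
eef_rot: [-1.571, 0.001, -0.041]
wrist_force: [0.7, 0.2, -0.0]
finger_gap: 24.2
[467.93753982 242.1587353  229.43791772]
```

View pics/s_11.png

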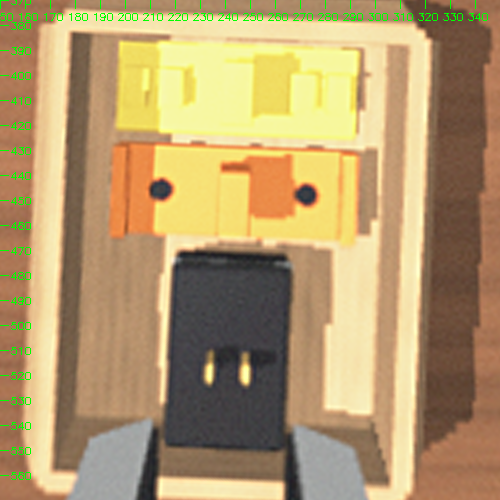

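View pics/s_w.png

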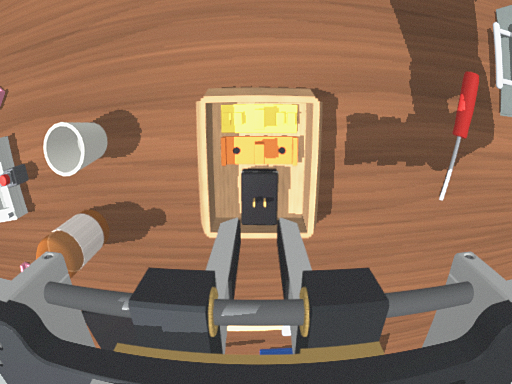

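All three lie in a row: cover (259,119), bracket (259,150), adapter (259,197), with visible gaps between them. I'll move the arm aside and check with the fixed cameras.

```bash
python3 -m jog '[0,-10,-30,0,0,0,0,-20,-65,0,0,0,0,-30,-100,0,0,0,0,-30,-140,0,0,0,0,-30,-180,0,0,0,0,-30,-220,0,0,0,0,-30,-240,0,0,0,0,-30,-245,0,0,0,0,-30,-245,0,0,0]'
python3 - <<'E'
from h import *
t=cam("top","t_top");s=cam("side","t_side")
crop(t,(161,214),42,"t1",7);crop(s,(206,168),42,"t2",7)
cv2.imwrite("pics/t_all.png",cv2.resize(np.hstack([cv2.imread("pics/t1.png"),cv2.imread("pics/t2.png")]),(800,400)))
E
```

```text
clock: 24.03
eef_pos: [458.3, -2.9, 259.8]
eef_rot: [-1.571, 0.001, -0.042]
wrist_force: [-0.1, -0.1, -0.4]
finger_gap: 23.9
```

View pics/t_all.png

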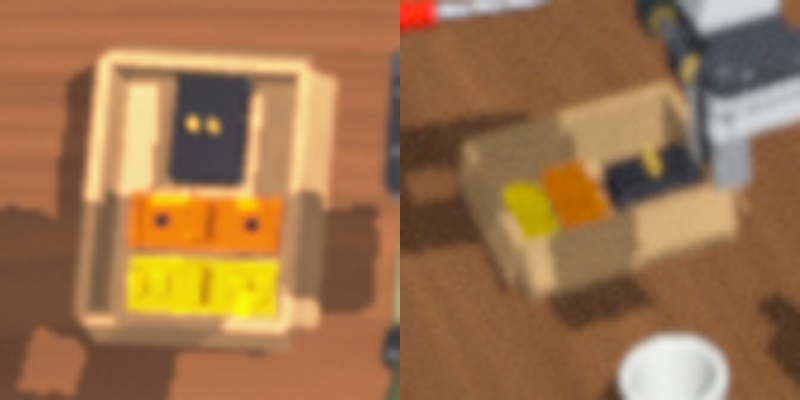

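View pics/t_top.png

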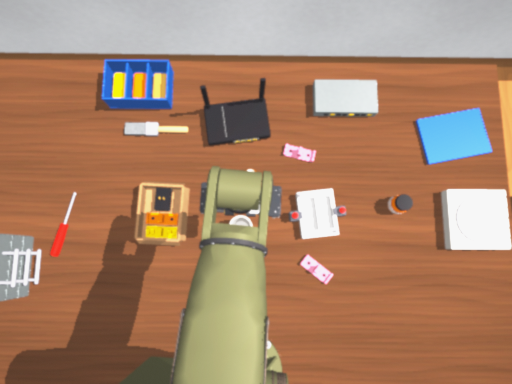

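View pics/t_side.png

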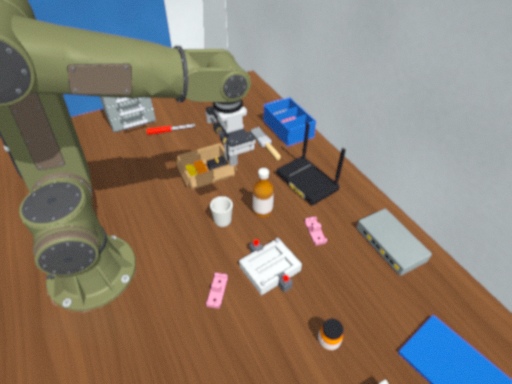

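The top and side views agree. In the top view the adapter (162,195), bracket (162,218) and cover (162,232) lie flat side by side. The mould is empty, and bystanders and pink pieces are where they were. Handing in.

```bash
python3 -m jog '[0,0,0,0,0,0,0,0,0,0,0,0]'; python3 -c "
from cell import manip
print(manip.sign_off())"
```

```text
clock: 24.3
eef_pos: [458.9, -1.3, 260.1]
eef_rot: [-1.571, 0.0, -0.038]
wrist_force: [-0.3, 0.2, -1.2]
finger_gap: 23.8
the job is handed in; nothing more can be done
None
```

All three pieces are flat on the carton floor, upright and side by side, and the job is handed in at about 24 s of the 72 s allowed. I first straightened the adapter and shifted it about 11 mm towards the carton's far wall. The orange bracket went beside it and the yellow cover beside the bracket. Both castings were carried level and set down with about 4 N of contact force.

- **Final views:** the wrist, top and side cameras agree on the result. The castings sit about 4 mm from each other and from the adapter and wall. The mould is empty, and the bystanders I could see and the pink look-alikes are where they were. In the last top view the arm hid most of the cup and resin bottle, but the side view shows both standing in place.
- **Adapter to far wall:** this gap is only about 2 mm, the tightest spot, and I did not measure it again at the end.
- **Lug heights:** I judged them from wrist pictures at two heights, because the combined wrist and top camera measurement gave no matching result. The picture network was off by 3 mm or so on the bracket's lug, so I used the rectified images instead.

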